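# Run the small mill balls out of the tipping bowl under a card

## Robot

A 6-joint arm with a two-finger parallel gripper is mounted at the origin on the work surface. World frame = base frame: x ahead of the robot, y to its left, z up, the work surface at z = 0. Lengths are in m, angles in rad, forces in N, time in s.
With the tool pointing down it reaches from about 0.3 to 0.875 m from the base axis. Payload 6.4 kg.
Tool frame: the origin (TCP) lies on the centre line of the jaws, within the pads' length; the fingertips stand 14 mm ahead of it and the grasp point (between the pads) lies 5 mm behind it; z points along the fingers, y is the direction in which the jaws open and shut (so a half turn about z gives the same grasp; the last joint's range is limited). The gripper opens to 85 mm and grips with 20 to 120 N. Pads are 22 mm wide; open, the fingers measure 114 mm over their backs; the gripper's body (76 mm by 85 mm) begins 54 mm behind the grasp point. The pads swing forward as they close: fully open they stand 13 mm farther back than shut.
Start: joints at [-1.522, 0.181, 1.607, -0, 1.354, -0.206], TCP at [0.145, -0.556, 0.245] pointing down, gripper open.
Joint ranges: [-2.99, 2.99], [-0.89, 2.07], [0.3, 2.58], [-1.14, 4.28], [0, 2.63], [-3.12, 3.12]. Speed limits (rad/s): [2.57, 2.57, 3.01, 3.14, 3.14, 3.14].

## Interface

Orientations are given as a unit quaternion [w, x, y, z].
In Python, from bench import * gives the robot as it stands.
- The arm moves only by the tool servo_tool, never from a script. Its argument "plan" is a list that holds one entry, the list of rows, each a list of 5 numbers: the shift along the world's x, y, z in m, then the turn about the world's z in rad, then the gripper command: -1 is shut, 1 is fully open, values between are in proportion. In form: [[[tx, ty, tz, roll, claw], ...]]. A call has 1 to 8 rows; each row shifts and turns the commanded pose from where the row before left it; what a row does not reach is not made up. A row lasts 1/10 s, in which the tool goes at most 50 mm and 8.59 degrees, less where a joint would pass 70% of its speed; a pose out of reach is approached as far as the arm can. A call with a gripper value outside its range is refused whole. The fingers move at their own pace and stop on an object; the grip force is fixed at half the most. Time passes only in rows, so rows that do not move let the fingers close. It gives the time, the measured TCP pose, the force and the opening at its end, in the units of the state.
- get_obs(): the state, without advancing time (a new reading comes with each control period).
- camera(name): name is "scene" or "top" or "wrist"; returns a dict with "img" (384x512x3 uint8, blue, green, red), "camera_matrix" (3x3 intrinsics, pixels), "rvec" (rotation vector, rad) and "tvec" (3), from world to camera coordinates, as OpenCV has them. Camera axes: x right, y down, z forward; pixel columns grow to the right and rows downward; lengths in m; the calibration is good to about 2 mm. A picture is of the moment at which its call begins. There is no depth.
- hand_in(): hands the job in, once; it reports no verdict.
Trained networks look in a picture, given as the dict that the camera call returned (one of the last four; its "shot" number tells which), for a name from the list of things; names that differ only in an ending like _2 or _b are one class to them, and where a whole thing is asked for, a point or a joint stands for the part that bears it (a point fixed in the world has none). Each returns a list of dicts, best first, with "conf" (0 to 1); they miss things now and then, are a little off and sometimes report something else, mostly with a low value. They report only what shows in the picture. A call takes as long as a camera call.
- trace(picture, thing): "mask" (384x512 bool, what is visible of it) and "rect" ([left, top, right, bottom] as shares, 0 to 1, of the picture: columns of its width, rows of its height, round what is visible of it).
- pinpoint(picture, thing): "centre" ([row, column] as shares, 0 to 1, of the picture: columns of its width, rows of its height: a listed point, or the origin of a listed thing).
The state is a dict: "time_s": time; "q": joint angles; "dq": joint speeds; "joint_efforts": joint torques, N m; "eef_pos": TCP position; "eef_rot": TCP orientation; "wrist_force": force on the tool from outside, world axes, zero at the start; "torque": the same for the moment, N m; "opening": opening from 0.0 (shut) to 1.0 (fully open).
Only numpy, scipy, OpenCV 4.12 (cv2) and the standard library are available. Lean on these libraries where they do the work, as an engineer would, in place of code of your own. Each camera call takes 0.05 s, during which the arm holds its last target.

## Task

Take the wide white card and hold it upright across the two side walls of the steel tipping bowl near its open front, so that only the narrow gap below the card stays open, and press down with it until the three small brass balls have run out under it into the tray. The big blue ball must stay in the bowl. Then let the bowl swing back and put the card down on the bench away from it; do not touch the balls with the gripper, and leave the tray and the narrow green card where they are.

Things in the scene. Friction and masses are not known exactly. Their poses are not given: they have to be found in the camera images.
- card_center (a point): The right card: white plastic, standing on its long edge on the bench, 14 mm thick (its x axis), 200 mm wide (y), 100 mm tall (z), about 240 g. The point is its centre, 50 mm above its lower edge. Grip it across its thickness at mid-width, best in its upper half. It and the green card may swap sides of the bench.
- bowl_rest (a point): Where the card's lower edge goes: midway between the tops of the bowl's side walls, 21 mm behind its open front edge, about 156 mm above the bench at rest. Turns with the bowl: x = pouring direction (at rest 0.12 rad upward), y across. Set the card upright, parallel to y, its middle within 10 mm of this point. It then lies on both walls and leaves a 30 mm gap over the floor.
- bowl (a joint): Tip of the steel bowl, rad: 0 at rest, grows as its front is pressed down, stop at 0.75; a spring (3 to 8 N at the card) returns it. Level hinge 55 mm behind bowl_rest, 120 mm up. Bowl: shallow pan 170 mm wide inside, 172 mm long, 30 mm walls, sloping back, open front, on a fixed white stand 230 mm wide. Card pressed 25 mm down gives about 0.5: enough, balls run out in 2 s.
- tray: Open aluminium tray on the bench below the bowl's front edge: 110 mm (its x, the pouring direction) by 220 mm (y), 45 mm tall, walls 4 mm, 0.7 kg, not fastened. Origin at the centre of its underside.
- ball1_center (a point): One of three small brass balls, 22 mm across, 45 g, lying in the back half of the bowl. The point is its centre.
- ball2_center (a point): Second small brass ball, the same.
- ball3_center (a point): Third small brass ball, the same.
- big_ball_center (a point): Big blue ball, 50 mm across, 90 g, lying in the bowl beside the brass ones; too big to pass under the card. The point is its centre.
- narrow_card_center (a point): The wrong card: green, 110 mm wide, else like the white one (14 mm thick, 100 mm tall, standing); it would drop between the bowl's side walls and leave no gap. Leave it. The point is its centre.

How it is judged:
On the way:
1. the held white card presses the bowl's front down (value of joint bowl above 0.25 rad and contact force between card and bowl above 0.5 N and contact force between the fingers and card above 0.5 N), for 0.2 s.
At the end, for the whole second after the job is handed in: All three brass balls still in the tray, the blue ball still in the bowl, the bowl back below 0.06 rad, the white card at rest on the bench (centre below 65 mm, standing or fallen), 120 mm or more from bowl_rest and off the bowl; tray and green card within 30 mm of their start (x of ball1_center in the frame of tray between -0.055 and 0.055 m and y of ball1_center in the frame of tray between -0.11 and 0.11 m and height (world z) of each of ball1_center, ball2_center, ball3_center below 0.045 m and linear speed of each of ball1, ball2, ball3, big_ball below 0.05 m/s and x of ball2_center in the frame of tray between -0.055 and 0.055 m and y of ball2_center in the frame of tray between -0.11 and 0.11 m and x of ball3_center in the frame of tray between -0.055 and 0.055 m and y of ball3_center in the frame of tray between -0.11 and 0.11 m and height (world z) of big_ball_center above 0.11 m and horizontal distance between big_ball_center and bowl_rest below 0.17 m and value of joint bowl below 0.06 rad and height (world z) of card_center below 0.065 m and contact force between card and bowl below 0.05 N and horizontal distance between card_center and bowl_rest above 0.12 m and linear speed of card below 0.03 m/s and distance of each of tray, narrow_card_center from where it was at the start of the episode below 0.03 m); the robot touches nothing.
It fails at once if the gripper touches a ball (contact force between the fingers and ball1 above 0.5 N or contact force between the fingers and ball2 above 0.5 N or contact force between the fingers and ball3 above 0.5 N or contact force between the fingers and big_ball above 0.5 N).
It fails at once if the big blue ball leaves the bowl (height (world z) of big_ball_center below 0.08 m).
It fails at once if the tray or the narrow green card is shoved away (distance of tray from where it was at the start of the episode above 0.04 m or distance of narrow_card_center from where it was at the start of the episode above 0.05 m).
It also fails if it takes over 56 s, if anything falls off the work surface, if the arm or the gripper's body presses on something with over 40 N, if the wrist force passes 120 N, or if a joint passes its speed limit or range.

## Working session

There is one attempt and no reset: what is moved stays moved. The work goes in short steps, Python scripts to look and compute and a tool call to move; the robot and the scene stay as the last step left them, time stands still between calls to the robot, and variables do not carry over. Pictures are saved under pics/ and viewed, and the job is handed in when it is done.

Besides the shell and the picture viewer there is one more tool, called after "Call:" in YAML: its name, and indented under it one key for each argument. servo_tool: Moves the arm, as the interface text tells. Its arguments: {"type":"object","properties":{"plan":{"type":"array"}},"required":["plan"]}

```bash
mkdir -p pics; cat > h.py <<'E'
from bench import *
import cv2, numpy as np
def P(c):
    R=cv2.Rodrigues(np.array(c["rvec"],float))[0]; t=np.array(c["tvec"],float).reshape(3); return np.array(c["camera_matrix"],float),R,t
def ray(c,rc):
    K,R,t=P(c); u=rc[1]*512; v=rc[0]*384
    d=R.T@np.linalg.solve(K,np.array([u,v,1.])); o=-R.T@t; return o,d/np.linalg.norm(d)
def atz(c,rc,z):
    o,d=ray(c,rc); return o+d*(z-o[2])/d[2]
def tri(rs):
    A=np.zeros((3,3));b=np.zeros(3)
    for o,d in rs:
        M=np.eye(3)-np.outer(d,d);A+=M;b+=M@o
    x=np.linalg.solve(A,b); return x,[np.linalg.norm((np.eye(3)-np.outer(d,d))@(x-o)) for o,d in rs]
def proj(c,X):
    K,R,t=P(c); p=K@(R@np.array(X)+t); return p[:2]/p[2]
E
cat > a.py <<'E'
from h import *
cs={n:camera(n) for n in("scene","top","wrist")}
for n in cs: cv2.imwrite(f"pics/a_{n}.png",cs[n]["img"])
np.set_printoptions(precision=4,suppress=True)
o=get_obs();print(o["time_s"],o["eef_pos"],o["eef_rot"],o["wrist_force"])
for th in["card_center","bowl_rest","tray","ball1_center","big_ball_center","narrow_card_center"]:
    rs=[]
    for n in cs:
        r=pinpoint(cs[n],th)
        print(th,n,[(np.round(np.array(x["centre"])*[384,512],1),round(x["conf"],2)) for x in r[:4]])
        if r and n!="wrist" and r[0]["conf"]>.3: rs.append(ray(cs[n],r[0]["centre"]))
    if len(rs)>1: print("  ",*tri(rs))
E
python3 a.py
```

```text
0.15 [ 0.1449 -0.556   0.2446] [-0.0007  0.9919  0.1271  0.0001] [-0.2821 -0.3736  0.0212]
card_center scene [(array([267.2, 365.2]), 0.63)]
card_center top [(array([203.8,  84.9]), 0.78), (array([180.7, 248.8]), 0.46)]
card_center wrist []
   [0.5085 0.3735 0.0583] [np.float64(0.0005616884049415232), np.float64(0.0005616884049413981)]
bowl_rest scene [(array([183.1, 252.4]), 0.69)]
bowl_rest top [(array([176.1, 246.8]), 0.81)]
bowl_rest wrist []
   [ 0.5631 -0.0074  0.1599] [np.float64(0.00264922544756365), np.float64(0.0026492254475636136)]
tray scene [(array([232.3, 241.2]), 0.94)]
tray top [(array([163.1, 241.8]), 0.58)]
tray wrist []
   [0.6199 0.007  0.0161] [np.float64(0.0035312810034218815), np.float64(0.0035312810034218173)]
ball1_center scene [(array([170.2, 256. ]), 0.6)]
ball1_center top [(array([227.7, 267.2]), 0.45)]
ball1_center wrist []
   [ 0.4666 -0.0678  0.1381] [np.float64(0.016381037125222087), np.float64(0.01638103712522205)]
big_ball_center scene [(array([180.5, 287.4]), 0.75)]
big_ball_center top [(array([232.6, 233.9]), 0.82)]
big_ball_center wrist []
   [0.4415 0.019  0.1322] [np.float64(0.003093316458403099), np.float64(0.003093316458403129)]
narrow_card_center scene [(array([164.4, 182.8]), 0.79)]
narrow_card_center top [(array([193.5, 395.2]), 0.86)]
narrow_card_center wrist []
   [ 0.5526 -0.3674  0.0623] [np.float64(0.008057281132052), np.float64(0.008057281132052136)]
```

View pics/a_scene.png

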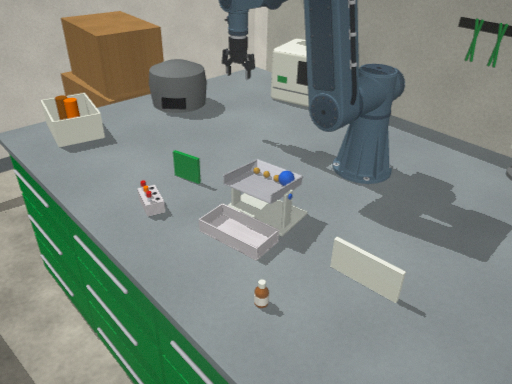

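View pics/a_top.png

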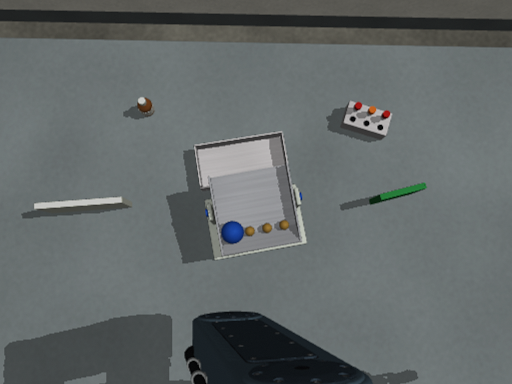

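```bash
cat > b.py <<'E'
from h import *
t=cv2.imread("pics/a_top.png"); s=cv2.imread("pics/a_scene.png")
cv2.imwrite("pics/b_top.png",cv2.resize(t[120:270,180:330],None,fx=4,fy=4,interpolation=cv2.INTER_CUBIC))
cv2.imwrite("pics/b_scene.png",cv2.resize(s[150:260,190:320],None,fx=5,fy=5,interpolation=cv2.INTER_CUBIC))
np.set_printoptions(precision=4,suppress=True)
c=camera("top");c2=camera("scene")
for th in["card_center","narrow_card_center"]:
    m=trace(c,th)[0]; mk=m["mask"]
    r=cv2.minAreaRect(np.argwhere(mk)[:,::-1].astype(np.float32)); print(th,m["conf"],mk.sum(),r)
    bp=cv2.boxPoints(r)
    for p in bp: print(p,atz(c,(p[1]/384,p[0]/512),.1)[:2])
print("o",ray(c,(.5,.5)))
E
python3 b.py
```

```text
card_center 0.59 998 ((82.97761535644531, 205.20166015625), (11.368073463439941, 96.10508728027344), 85.71085357666016)
[ 34.6345 203.1274] [0.5037 0.4728]
[130.4705 195.9397] [0.5243 0.2557]
[131.3207 207.2759] [0.4984 0.2524]
[ 35.4848 214.4636] [0.4779 0.4688]
narrow_card_center 0.73 401 ((396.50006103515625, 194.00003051757812), (8.48874568939209, 57.238407135009766), 75.96376037597656)
[367.7059 196.8236] [ 0.5324 -0.2865]
[423.2354 182.9412] [ 0.567  -0.4148]
[425.2942 191.1765] [ 0.5479 -0.4189]
[369.7648 205.0589] [ 0.5135 -0.2909]
o (array([ 0.3897, -0.0151,  1.1736]), array([ 0.1375, -0.0145, -0.9904]))
```

View pics/b_top.png

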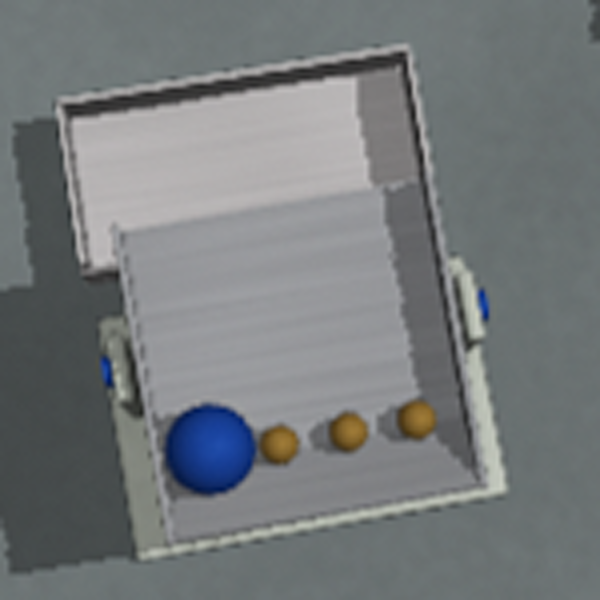

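View pics/b_scene.png

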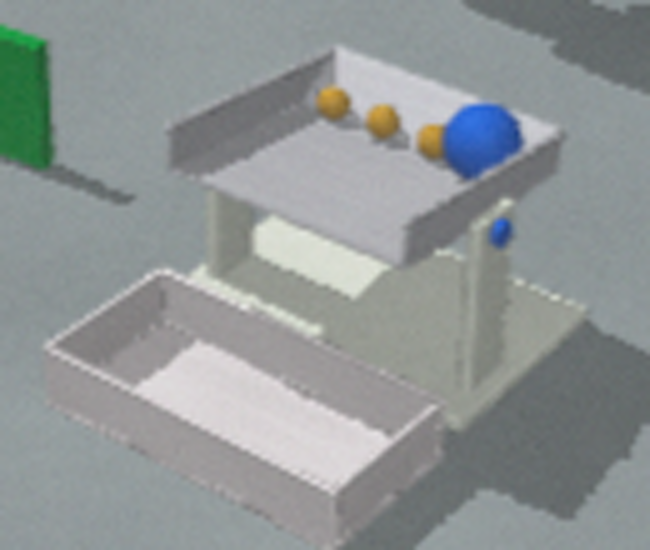

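```bash
python3 - <<'E'
import cv2
t=cv2.imread("pics/a_top.png")
cv2.imwrite("pics/b_card.png",cv2.resize(t[185:225,20:140],None,fx=6,fy=6,interpolation=cv2.INTER_CUBIC))
E
```

```text
(no output)
```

View pics/b_card.png

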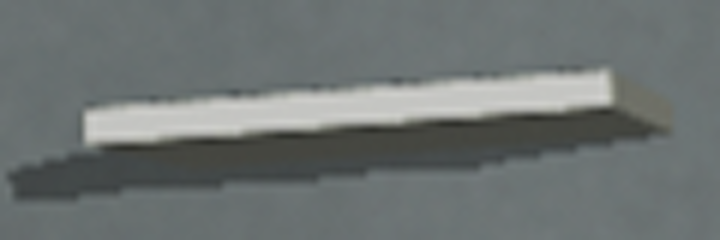

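```bash
cat > c.py <<'E'
from h import *
np.set_printoptions(precision=4,suppress=True)
c=camera("top");s=camera("scene")
f=lambda p:(p[1]/384,p[0]/512)
cc=[atz(c,f(p),.1)[:2] for p in[(34.2,203),(34.5,209.2),(122.2,202.3),(122.2,196.3)]]
print(cc,np.mean(cc,0)); L=(cc[0]+cc[1]-cc[2]-cc[3])/2; print("len",np.linalg.norm(L),"ang of y axis", np.arctan2(-L[0],L[1]))
A,e1=tri([ray(c,f((208.3,176.5))),ray(s,f((271,195)))]);B,e2=tri([ray(c,f((283.8,165.5))),ray(s,f((224,176.6)))])
print(A,e1,B,e2,(A+B)/2,np.linalg.norm(A-B))
for z in(.158,):
  a=atz(c,f((208.3,176.5)),z);b=atz(c,f((283.8,165.5)),z);d=a-b;print(a,b,(a+b)/2,np.linalg.norm(d),np.arctan2(-d[0],d[1]))
# back corners outer top / stand base: crop top (137,557),(507,490) at stand base plate
pl=atz(c,f((180+172/4,120+540/4)),.137);pr=atz(c,f((180+487/4,120+485/4)),.137);d=pl-pr
print("back",pl,pr,(pl+pr)/2,np.linalg.norm(d),np.arctan2(-d[0],d[1]))
# tray top corners z=.045
for p in[(56,100),(410,45)]: print("tray far",atz(c,f((180+p[0]/4,120+p[1]/4)),.045))
pl=atz(c,f((180+56/4,120+100/4)),.045);pr=atz(c,f((180+410/4,120+45/4)),.045);d=pl-pr
print(np.linalg.norm(d),np.arctan2(-d[0],d[1]))
E
python3 c.py
```

```text
[array([0.504 , 0.4738]), array([0.4899, 0.472 ]), array([0.5094, 0.2738]), array([0.5231, 0.2746])] [0.5066 0.3735]
len 0.1996832470294076 ang of y axis 0.09678346620599891
[0.5629 0.0742 0.1581] [np.float64(0.0001656686365173537), np.float64(0.00016566863651726546)] [ 0.5934 -0.0922  0.1542] [np.float64(0.0032306371291060845), np.float64(0.003230637129106206)] [ 0.5781 -0.009   0.1561] 0.1692674654837703
[0.5628 0.0743 0.158 ] [ 0.5902 -0.0897  0.158 ] [ 0.5765 -0.0077  0.158 ] 0.16629245847155824 0.16586854411640883
back [0.3944 0.0391 0.137 ] [ 0.4272 -0.1317  0.137 ] [ 0.4108 -0.0463  0.137 ] 0.1738453726582315 0.18975735933254997
tray far [0.6593 0.1215 0.045 ]
tray far [ 0.698  -0.0941  0.045 ]
0.2190720487521686 0.17736796175762376
```

Call:
servo_tool:
  plan:
    - [[0.03, 0.03, 0.01, 0.1, 1], [0.03, 0.03, 0.01, 0.1, 1], [0.03, 0.03, 0.01, 0.1, 1], [0.03, 0.03, 0.01, 0.1, 1], [0.03, 0.03, 0.01, 0.1, 1], [0.03, 0.03, 0.01, 0.1, 1], [0.03, 0.03, 0.01, 0.1, 1], [0.03, 0.03, 0.01, 0.1, 1]]

```text
time_s: 2.15
eef_pos: [0.3859, -0.315, 0.326]
eef_rot: [0.0, 0.863, 0.505, 0.0]
wrist_force: [0.7, -0.3, -0.1]
opening: 0.999
```

Call:
servo_tool:
  plan:
    - [[0.01, 0.04, 0, 0.06, 1], [0.01, 0.04, 0, 0.06, 1], [0.01, 0.04, 0, 0.06, 1], [0.01, 0.04, 0, 0.06, 1], [0.01, 0.04, 0, 0.06, 1], [0.01, 0.04, 0, 0.06, 1], [0.01, 0.04, 0, 0.06, 1], [0.01, 0.04, 0, 0.06, 1]]

```text
time_s: 2.95
eef_pos: [0.4651, 0.0053, 0.3256]
eef_rot: [0.0, 0.719, 0.695, 0.0]
wrist_force: [-0.1, 1.0, -0.6]
opening: 0.999
```

Call:
servo_tool:
  plan:
    - [[0.005, 0.04, 0, 0.02, 1], [0.005, 0.04, 0, 0.02, 1], [0.005, 0.04, 0, 0.02, 1], [0.005, 0.04, 0, 0.02, 1], [0.005, 0.04, 0, 0.02, 1], [0.005, 0.04, 0, 0.02, 1], [0.005, 0.04, 0, 0.01, 1], [0, 0.04, 0, 0, 1]]

```text
time_s: 3.75
eef_pos: [0.5002, 0.3252, 0.3252]
eef_rot: [0.0, 0.673, 0.74, 0.0]
wrist_force: [0.7, -0.2, -0.3]
opening: 1.001
```

```bash
cat > st.py <<'E'
from h import *
np.set_printoptions(precision=4,suppress=True)
o=get_obs();w,x,y,z=o["eef_rot"]
from scipy.spatial.transform import Rotation as Ro
R=Ro.from_quat([x,y,z,w]).as_matrix()
print(o["time_s"],"pos",o["eef_pos"],"yaw of tool y",np.arctan2(R[1,1],R[0,1]),"z",R[:,2],"F",o["wrist_force"],"op",o["opening"],"q",o["q"])
E
python3 st.py
```

```text
3.75 pos [0.5002 0.3252 0.3252] yaw of tool y 0.09417531473215597 z [ 0.0004 -0.0001 -1.    ] F [ 0.6837 -0.2246 -0.2636] op 1.001221858498449 q [ 0.3779  0.1743  1.4538 -0.0002  1.5132  0.2837]
```

Call:
servo_tool:
  plan:
    - [[0.006, 0.024, -0.02, 0, 1], [0, 0.024, -0.02, 0, 1], [0, 0, -0.035, 0, 1], [0, 0, -0.035, 0, 1], [0, 0, -0.035, 0, 1], [0, 0, 0, 0, 1]]

```text
time_s: 4.35
eef_pos: [0.5025, 0.37, 0.1743]
eef_rot: [-0.002, 0.673, 0.74, -0.005]
wrist_force: [-0.9, 0.0, -0.7]
opening: 1.005
```

```bash
cat > d.py <<'E'
from h import *
import sys
t=sys.argv[1]
for n in sys.argv[2:]:
    c=camera(n); cv2.imwrite(f"pics/{t}_{n}.png",c["img"])
E
python3 d.py d wrist scene; python3 st.py
```

```text
4.45 pos [0.5059 0.3715 0.1805] yaw of tool y 0.09397482219230122 z [-0.001  -0.0005 -1.    ] F [0.6432 0.4894 1.2661] op 0.999835578010406 q [ 0.4446  0.3568  1.5245 -0.      1.2613  0.3506]
```

View pics/d_wrist.png

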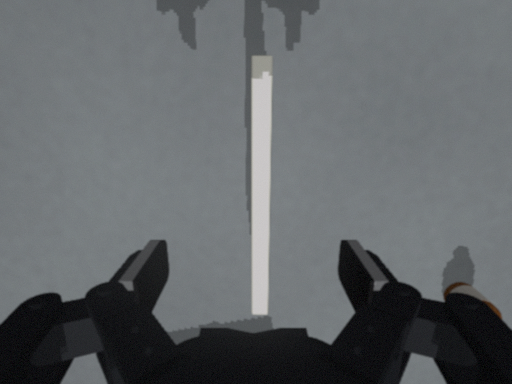

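View pics/d_scene.png

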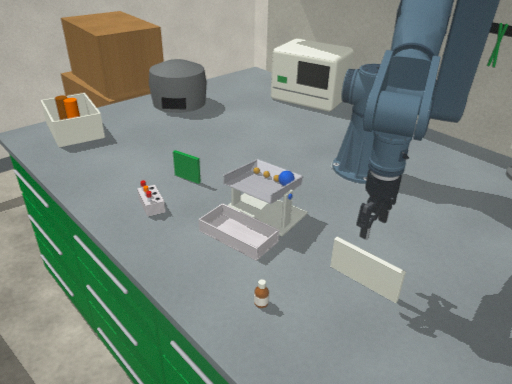

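The card runs vertically in the wrist picture (columns 250–272), centred between the fingers (about 165 and 343). I'll descend and grip.

Call:
servo_tool:
  plan:
    - [[0.001, 0.002, -0.03, 0, 1], [0, 0, -0.03, 0, 1], [0, 0, -0.026, 0, 1], [0, 0, -0.02, 0, 1], [0, 0, 0, 0, 1], [0, 0, 0, 0, 1]]

```text
time_s: 5.05
eef_pos: [0.5085, 0.3743, 0.0768]
eef_rot: [0.001, 0.673, 0.74, 0.002]
wrist_force: [0.6, -0.7, -0.2]
opening: 1.0
```

Call:
servo_tool:
  plan:
    - [[0, 0, 0, 0, -1], [0, 0, 0, 0, -1], [0, 0, 0, 0, -1], [0, 0, 0, 0, -1], [0, 0, 0, 0, -1], [0, 0, 0, 0, -1], [0, 0, 0, 0, -1], [0, 0, 0, 0, -1]]

```text
time_s: 5.85
eef_pos: [0.5071, 0.3737, 0.0747]
eef_rot: [0.0, 0.673, 0.74, 0.0]
wrist_force: [-1.8, -0.4, 4.7]
opening: 0.158
```

```bash
python3 d.py e wrist; python3 st.py
```

```text
5.9 pos [0.5071 0.3737 0.0747] yaw of tool y 0.09401399177191425 z [ 0.0004  0.0002 -1.    ] F [-1.9935 -0.6186  4.1496] op 0.15750780205533726 q [0.4469 0.4918 1.5751 0.0001 1.0743 0.3528]
```

View pics/e_wrist.png

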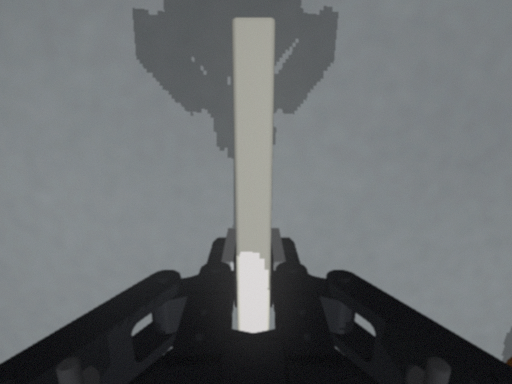

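Call:
servo_tool:
  plan:
    - [[0, 0, 0.02, 0, -1], [0, 0, 0.03, 0, -1], [0, 0, 0.035, 0, -1], [0, 0, 0.035, 0, -1], [0, 0, 0.035, 0, -1], [0, 0, 0.035, 0, -1], [0, 0, 0.03, 0, -1], [0, 0, 0.015, 0, -1]]

```text
time_s: 6.7
eef_pos: [0.5076, 0.3739, 0.3118]
eef_rot: [0.001, 0.673, 0.74, 0.001]
wrist_force: [0.7, -0.0, -2.2]
opening: 0.155
```

Call:
servo_tool:
  plan:
    - [[0.006, -0.03, 0, 0.01, -1], [0.006, -0.035, 0, 0.01, -1], [0.006, -0.035, 0, 0.01, -1], [0.006, -0.035, 0, 0.01, -1], [0.006, -0.035, 0, 0.01, -1], [0.006, -0.035, 0, 0.01, -1], [0.005, -0.035, 0, 0.01, -1], [0.005, -0.035, 0, 0.01, -1]]

```text
time_s: 7.5
eef_pos: [0.5523, 0.0971, 0.3074]
eef_rot: [-0.001, 0.643, 0.766, -0.001]
wrist_force: [-0.6, -0.2, -2.2]
opening: 0.155
```

Call:
servo_tool:
  plan:
    - [[0.005, -0.035, 0, 0, -1], [0, -0.03, 0, 0, -1], [0, -0.025, 0, 0, -1], [0, -0.02, 0, 0, -1], [0, 0, 0, 0, -1], [0, 0, 0, 0, -1]]

```text
time_s: 8.1
eef_pos: [0.5574, -0.0114, 0.3079]
eef_rot: [-0.001, 0.643, 0.765, -0.0]
wrist_force: [0.6, 0.9, -2.8]
opening: 0.157
```

```bash
python3 d.py f top scene wrist; python3 st.py
```

```text
8.25 pos [ 0.5577 -0.0104  0.3088] yaw of tool y 0.17508275782911453 z [-0.0008  0.0005 -1.    ] F [ 0.707   0.651  -2.9479] op 0.15734408739203157 q [-0.2317  0.096   1.5738  0.0003  1.4727 -0.4068]
```

View pics/f_top.png

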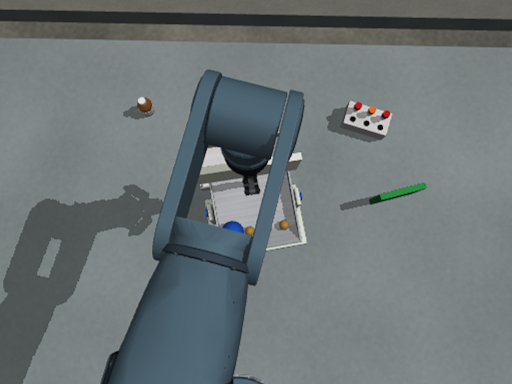

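View pics/f_scene.png

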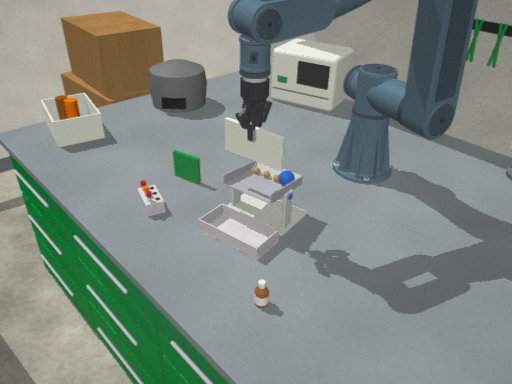

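View pics/f_wrist.png

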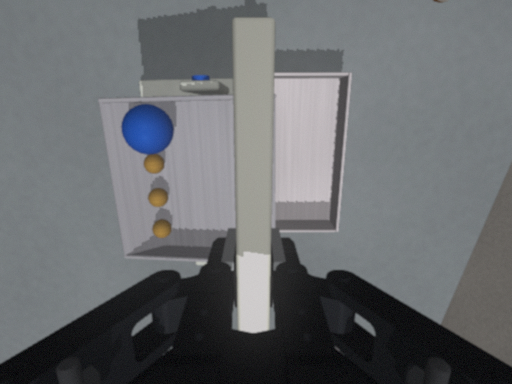

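```bash
python3 - <<'E'
import cv2
t=cv2.imread("pics/f_wrist.png")
cv2.imwrite("pics/f2.png",cv2.resize(t[60:270,90:360],None,fx=2.8,fy=2.8,interpolation=cv2.INTER_CUBIC))
E
```

```text
(no output)
```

View pics/f2.png

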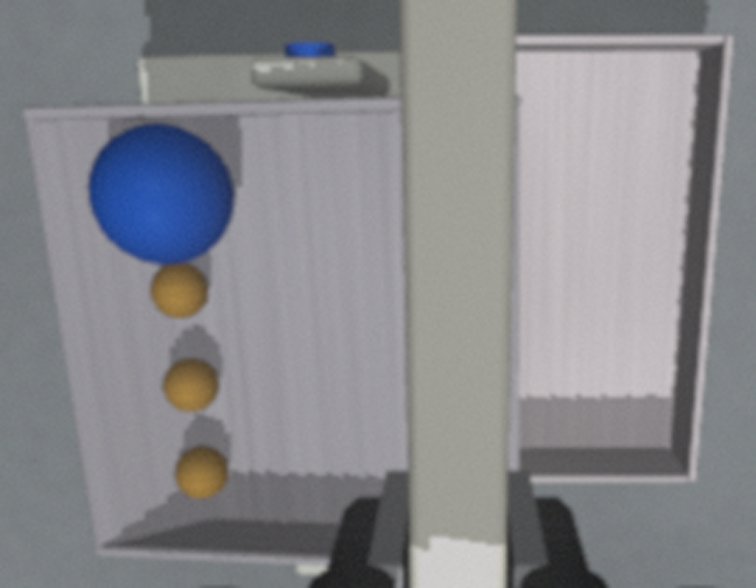

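```bash
python3 - <<'E'
from h import *
np.set_printoptions(precision=4,suppress=True)
w=camera("wrist")
g=lambda x,y,z:atz(w,((y/2.8+60)/384,(x/2.8+90)/512),z)
FL=g(519,97,.1585);BL=g(25,112,.138);BR=g(100,550,.138);
F1=g(519,110,.129);F2=g(516,460,.129)
M1=g(400,103,.154); M2=g(330,562,.151)
print("FL",FL,"BL",BL,"BR",BR,"floorfront",F1,F2,"M",M1,M2)
yaw=lambda d:np.arctan2(-d[0],d[1])
print("yaw back",yaw(BL-BR),"yaw floor",yaw(F1-F2),"side",np.arctan2(*(FL-BL)[[1,0]]),np.linalg.norm(FL-BL),np.linalg.norm(BL-BR))
mb=(BL+BR)/2;a=.178;u=np.array([np.cos(a),np.sin(a)]);v=np.array([-u[1],u[0]])
for nm,p in dict(FL=FL,BL=BL,BR=BR,F1=F1,M1=M1,M2=M2,est=np.array([.558,-.011])).items(): print(nm,p[:2]@u,p[:2]@v)
print("tcp proj",get_obs()["eef_pos"][:2]@u,get_obs()["eef_pos"][:2]@v)
r=pinpoint(w,"bowl_rest");print(r and (r[0]["conf"],atz(w,r[0]["centre"],.156)))
E
```

```text
FL [0.5652 0.0732 0.1585] BL [0.3951 0.0387 0.138 ] BR [ 0.4299 -0.1317  0.138 ] floorfront [0.568 0.07  0.129] [ 0.5937 -0.0657  0.129 ] M [0.5267 0.0646 0.154 ] [ 0.5257 -0.1128  0.151 ]
yaw back 0.20157060142858937 yaw floor 0.1873097451025267 side 0.19997721233658525 0.17479552355800876 0.17396344226960817
FL 0.5692228134354729 -0.028023080468871763
BL 0.395675491025368 -0.03183778100776962
BR 0.39977553431591095 -0.2057529007970133
F1 0.5714436784200876 -0.031689954309495436
M1 0.529773670191302 -0.02965347003478268
M2 0.4974694779006939 -0.20409388253613686
est 0.5472358026550989 -0.10962653096960548
tcp proj 0.5471275152428791 -0.1090217139379094
[]
```

Call:
servo_tool:
  plan:
    - [[0.003, -0.005, -0.01, 0.015, -1], [0, 0, -0.02, 0, -1], [0, 0, -0.015, 0, -1], [0, 0, -0.012, 0, -1], [0, 0, 0, 0, -1], [0, 0, 0, 0, -1]]

```text
time_s: 8.95
eef_pos: [0.561, -0.0164, 0.2523]
eef_rot: [-0.0, 0.637, 0.771, -0.0]
wrist_force: [0.4, 0.1, -1.9]
opening: 0.153
```

```bash
python3 d.py g scene wrist; python3 st.py; python3 - <<'E'
import cv2
t=cv2.imread("pics/g_scene.png")
cv2.imwrite("pics/g2.png",cv2.resize(t[110:270,190:330],None,fx=4,fy=4,interpolation=cv2.INTER_CUBIC)[:600])
E
```

```text
9.05 pos [ 0.5615 -0.0166  0.2532] yaw of tool y 0.18912201630794848 z [ 0.0016 -0.0004 -1.    ] F [-0.3028  0.101  -2.0206] op 0.15904179367031446 q [-0.2407  0.1435  1.6333 -0.      1.3631 -0.4299]
```

View pics/g2.png

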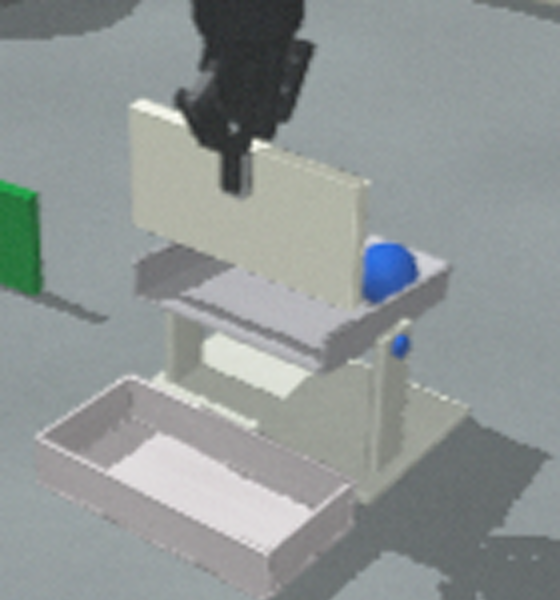

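View pics/g_wrist.png

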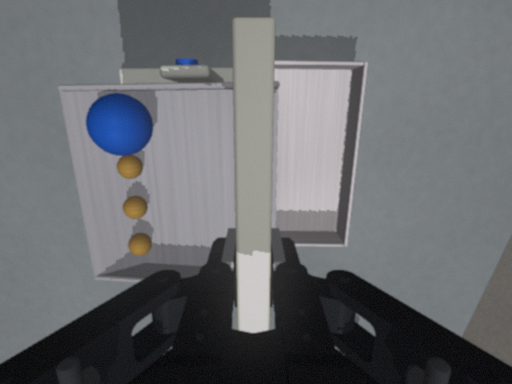

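Card and front edge are parallel in the wrist picture (front edge at col. 277, card right side 273), and in the scene crop the card spans both walls. I'll lower it and press slowly.

Call:
servo_tool:
  plan:
    - [[0, 0, -0.006, 0, -1], [0, 0, -0.006, 0, -1], [0, 0, -0.005, 0, -1], [0, 0, -0.003, 0, -1], [0, 0, -0.003, 0, -1], [0, 0, -0.003, 0, -1], [0, 0, 0, 0, -1], [0, 0, 0, 0, -1]]

```text
time_s: 9.85
eef_pos: [0.5623, -0.0161, 0.2277]
eef_rot: [0.001, 0.637, 0.771, 0.001]
wrist_force: [1.9, 3.5, 5.2]
opening: 0.16
```

```bash
python3 d.py i scene; python3 st.py; python3 - <<'E'
import cv2
t=cv2.imread("pics/i_scene.png")
cv2.imwrite("pics/i2.png",cv2.resize(t[120:270,190:330],None,fx=4,fy=4,interpolation=cv2.INTER_CUBIC)[:600])
E
```

```text
9.9 pos [ 0.5623 -0.0161  0.2277] yaw of tool y 0.18914201657973195 z [ 0.0038  0.0003 -1.    ] F [2.634  2.9195 5.3961] op 0.15509282824275208 q [-0.2403  0.1668  1.6598  0.0013  1.3113 -0.4298]
```

View pics/i2.png

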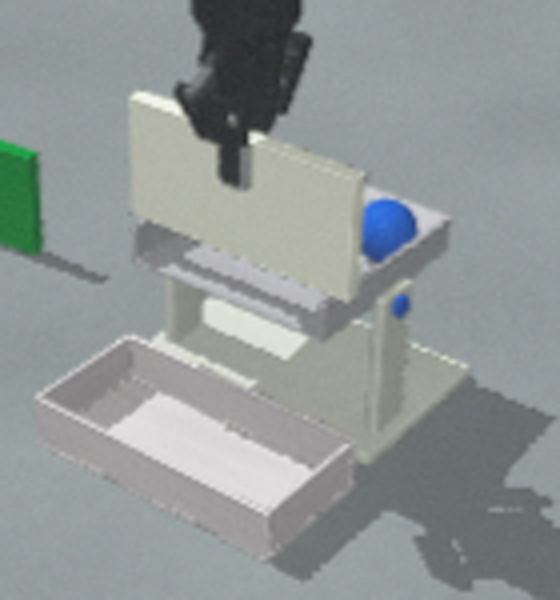

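Contact made on both walls (about 7.5 N). Pressing on.

Call:
servo_tool:
  plan:
    - [[0, 0, -0.003, 0, -1], [0, 0, -0.003, 0, -1], [0, 0, -0.003, 0, -1], [0, 0, -0.003, 0, -1], [0, 0, -0.003, 0, -1], [0, 0, -0.003, 0, -1], [0, 0, -0.003, 0, -1], [0, 0, 0, 0, -1]]

```text
time_s: 10.7
eef_pos: [0.5657, -0.0166, 0.2087]
eef_rot: [0.005, 0.638, 0.77, 0.004]
wrist_force: [9.8, 2.7, 6.2]
opening: 0.157
```

```bash
python3 d.py j scene; python3 st.py; python3 - <<'E'
import cv2
t=cv2.imread("pics/j_scene.png")
cv2.imwrite("pics/j2.png",cv2.resize(t[120:270,190:330],None,fx=4,fy=4,interpolation=cv2.INTER_CUBIC)[:600])
E
```

```text
10.75 pos [ 0.5656 -0.0167  0.2087] yaw of tool y 0.18821830567908593 z [ 0.0125 -0.0009 -0.9999] F [9.841  2.1581 5.7449] op 0.15545793299776273 q [-0.2404  0.1873  1.6763  0.0022  1.2656 -0.4292]
```

View pics/j2.png

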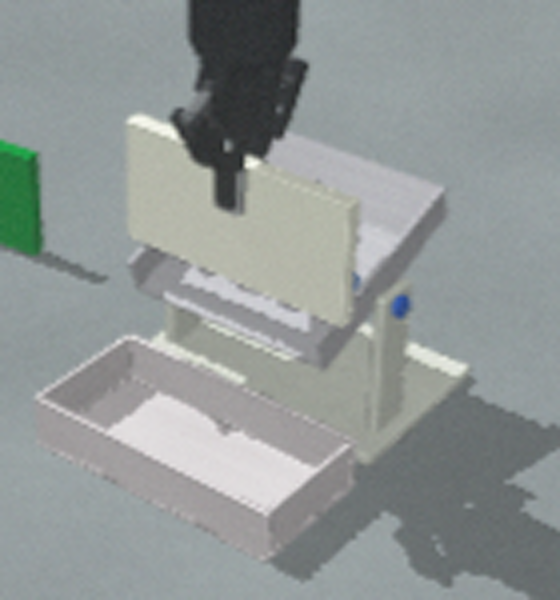

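Call:
servo_tool:
  plan:
    - [[0, 0, -0.002, 0, -1], [0, 0, -0.002, 0, -1], [0, 0, 0, 0, -1], [0, 0, 0, 0, -1], [0, 0, 0, 0, -1], [0, 0, 0, 0, -1], [0, 0, 0, 0, -1], [0, 0, 0, 0, -1]]

```text
time_s: 11.55
eef_pos: [0.5661, -0.0168, 0.2051]
eef_rot: [0.006, 0.638, 0.77, 0.004]
wrist_force: [12.0, 2.3, 6.7]
opening: 0.156
```

Call:
servo_tool:
  plan:
    - [[0, 0, 0, 0, -1], [0, 0, 0, 0, -1], [0, 0, 0, 0, -1], [0, 0, 0, 0, -1], [0, 0, 0, 0, -1], [0, 0, 0, 0, -1], [0, 0, 0, 0, -1], [0, 0, 0, 0, -1]]

```text
time_s: 12.35
eef_pos: [0.5662, -0.0168, 0.2051]
eef_rot: [0.006, 0.638, 0.77, 0.004]
wrist_force: [11.7, 1.9, 7.8]
opening: 0.16
```

```bash
python3 d.py k scene wrist top; python3 st.py; python3 - <<'E'
import cv2
t=cv2.imread("pics/k_scene.png")
cv2.imwrite("pics/k2.png",cv2.resize(t[120:270,190:330],None,fx=4,fy=4,interpolation=cv2.INTER_CUBIC)[:600])
E
```

```text
12.5 pos [ 0.5661 -0.0167  0.2051] yaw of tool y 0.18784716540216007 z [ 0.0139 -0.0008 -0.9999] F [11.0091  2.2499  6.8816] op 0.15867501703881318 q [-0.2405  0.1914  1.6792  0.0027  1.2573 -0.4291]
```

View pics/k2.png

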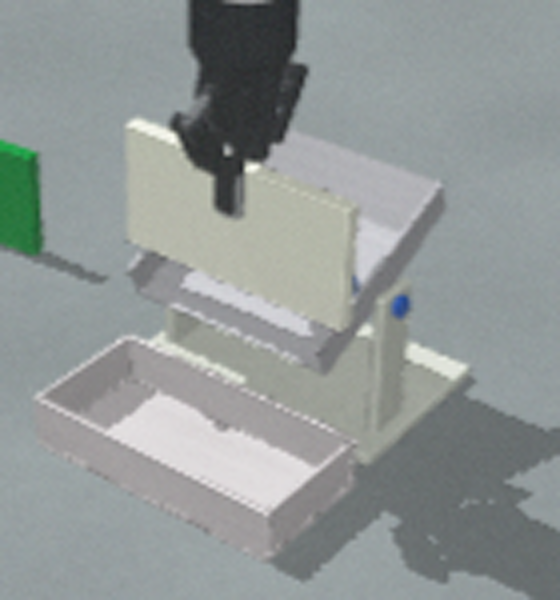

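View pics/k_wrist.png

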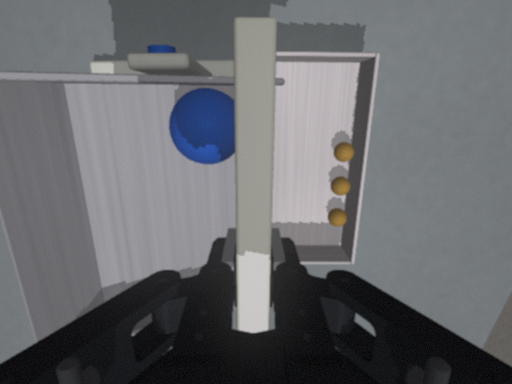

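All three brass balls lie in the tray (wrist px about (345,152), (341,186), (338,217)), and the blue ball is held behind the card at (207,126). Raising slowly.

Call:
servo_tool:
  plan:
    - [[0, 0, 0.003, 0, -1], [0, 0, 0.003, 0, -1], [0, 0, 0.003, 0, -1], [0, 0, 0.003, 0, -1], [0, 0, 0.003, 0, -1], [0, 0, 0.003, 0, -1], [0, 0, 0.003, 0, -1], [0, 0, 0.003, 0, -1]]

```text
time_s: 13.3
eef_pos: [0.5599, -0.0167, 0.2248]
eef_rot: [-0.001, 0.637, 0.771, -0.001]
wrist_force: [0.2, -1.1, 0.6]
opening: 0.158
```

Call:
servo_tool:
  plan:
    - [[0, 0, 0, 0, -1], [0, 0, 0, 0, -1], [0, 0, 0, 0, -1], [0, 0, 0, 0, -1], [0, 0, 0.003, 0, -1], [0, 0, 0.003, 0, -1], [0, 0, 0.003, 0, -1], [0, 0, 0.003, 0, -1]]

```text
time_s: 14.1
eef_pos: [0.561, -0.0161, 0.2373]
eef_rot: [-0.0, 0.637, 0.771, 0.0]
wrist_force: [-0.5, -0.3, -2.0]
opening: 0.16
```

```bash
python3 d.py l scene wrist; python3 st.py
```

```text
14.2 pos [ 0.5613 -0.0163  0.2378] yaw of tool y 0.18912714603466965 z [ 0.001   0.0001 -1.    ] F [-0.0518 -0.2916 -2.5023] op 0.15321373066399585 q [-0.2406  0.157   1.65    0.0003  1.3336 -0.4298]
```

View pics/l_wrist.png

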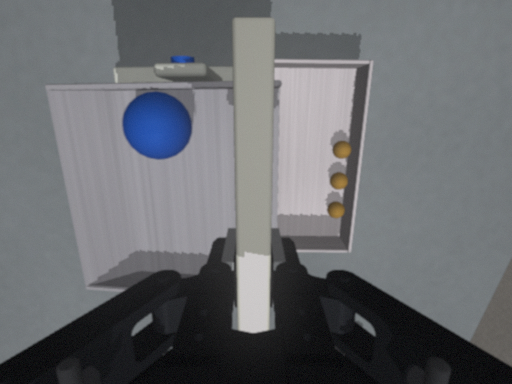

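Call:
servo_tool:
  plan:
    - [[0, 0, 0.004, 0, -1], [0, 0, 0, 0, -1], [0, 0, 0, 0, -1], [0, 0, 0, 0, -1], [0, 0, 0, 0, -1], [0, 0, 0, 0, -1], [0, 0, 0, 0, -1], [0, 0, 0, 0, -1]]

```text
time_s: 15.0
eef_pos: [0.5609, -0.0164, 0.2412]
eef_rot: [-0.0, 0.637, 0.771, -0.0]
wrist_force: [0.9, 0.4, -2.5]
opening: 0.154
```

Call:
servo_tool:
  plan:
    - [[0, 0, 0.01, 0, -1], [0, 0, 0.02, 0, -1], [0, 0, 0.02, 0, -1], [0, 0, 0.02, 0, -1], [0, 0, 0.005, 0, -1], [0, 0, 0, 0, -1], [0, 0, 0, 0, -1], [0, 0, 0, 0, -1]]

```text
time_s: 15.8
eef_pos: [0.5603, -0.0163, 0.3149]
eef_rot: [-0.001, 0.637, 0.771, -0.0]
wrist_force: [-0.1, -0.2, -3.7]
opening: 0.161
```

```bash
python3 d.py m wrist; python3 st.py
```

```text
15.85 pos [ 0.5604 -0.0163  0.315 ] yaw of tool y 0.18896905198794853 z [-0.0022  0.0005 -1.    ] F [ 0.3153 -0.416  -2.544 ] op 0.15740801330350923 q [-0.2408  0.0996  1.5575 -0.      1.4867 -0.4298]
```

View pics/m_wrist.png

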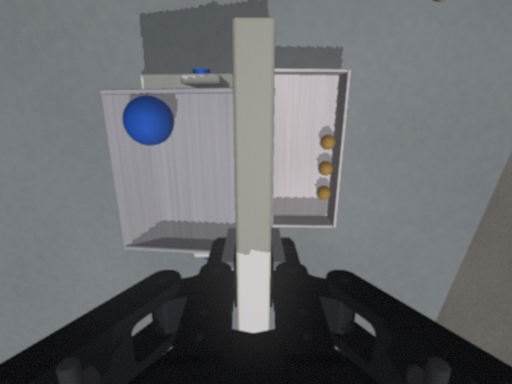

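Bowl is back, blue ball at the rear (148,120), brass balls in the tray. Carrying the card back to the left.

Call:
servo_tool:
  plan:
    - [[-0.006, 0.03, 0, -0.01, -1], [-0.006, 0.035, 0, -0.01, -1], [-0.006, 0.035, 0, -0.01, -1], [-0.006, 0.035, 0, -0.01, -1], [-0.006, 0.035, 0, -0.01, -1], [-0.006, 0.035, 0, -0.01, -1], [-0.006, 0.035, 0, -0.01, -1], [-0.006, 0.035, 0, -0.01, -1]]

```text
time_s: 16.65
eef_pos: [0.5122, 0.2599, 0.3155]
eef_rot: [-0.0, 0.668, 0.744, -0.001]
wrist_force: [0.4, 0.3, -2.1]
opening: 0.158
```

Call:
servo_tool:
  plan:
    - [[-0.006, 0.035, 0, 0, -1], [0, 0.035, 0, 0, -1], [0, 0.025, 0, 0, -1], [0, 0.015, -0.02, 0, -1], [0, 0, -0.035, 0, -1], [0, 0, -0.04, 0, -1], [0, 0, -0.04, 0, -1], [0, 0, -0.04, 0, -1]]

```text
time_s: 17.45
eef_pos: [0.5063, 0.3684, 0.139]
eef_rot: [-0.0, 0.667, 0.745, -0.0]
wrist_force: [-0.1, 0.8, -3.4]
opening: 0.154
```

Call:
servo_tool:
  plan:
    - [[0, 0, -0.03, 0, -1], [0, 0, -0.02, 0, -1], [0, 0, -0.006, 0, -1], [0, 0, 0, 0, -1], [0, 0, 0, 0, -1], [0, 0, 0, 0, -1]]

```text
time_s: 18.05
eef_pos: [0.5081, 0.3691, 0.0871]
eef_rot: [0.001, 0.668, 0.745, 0.001]
wrist_force: [-0.7, 0.3, -2.0]
opening: 0.154
```

```bash
python3 st.py
```

```text
18.05 pos [0.5081 0.3691 0.0871] yaw of tool y 0.10899680002609786 z [ 0.0027  0.0013 -1.    ] F [-0.7108  0.2594 -2.0263] op 0.15378321372662082 q [ 0.4396  0.4693  1.5787 -0.      1.0906  0.3306]
```

Need about 12 mm more down.

Call:
servo_tool:
  plan:
    - [[0, 0, -0.005, 0, -1], [0, 0, -0.003, 0, -1], [0, 0, -0.002, 0, -1], [0, 0, -0.002, 0, -1], [0, 0, 0, 0, -1], [0, 0, 0, 0, -1]]

```text
time_s: 18.65
eef_pos: [0.5071, 0.3686, 0.0747]
eef_rot: [0.0, 0.667, 0.745, -0.0]
wrist_force: [-3.0, -2.2, 8.2]
opening: 0.155
```

```bash
python3 st.py
```

```text
18.65 pos [0.5071 0.3686 0.0747] yaw of tool y 0.10912462569207014 z [ 0.0001 -0.0002 -1.    ] F [-3.0262 -2.22    8.2376] op 0.15519122402525004 q [ 0.4395  0.4863  1.5833 -0.0002  1.0719  0.3305]
```

Standing on the bench (8 N). Release.

Call:
servo_tool:
  plan:
    - [[0, 0, 0, 0, 0], [0, 0, 0, 0, 1], [0, 0, 0, 0, 1], [0, 0, 0, 0, 1], [0, 0, 0, 0, 1], [0, 0, 0, 0, 1], [0, 0, 0, 0, 1], [0, 0, 0, 0, 1]]

```text
time_s: 19.45
eef_pos: [0.5069, 0.3686, 0.0733]
eef_rot: [-0.0, 0.668, 0.745, -0.0]
wrist_force: [0.4, 0.2, 0.1]
opening: 1.0
```

Call:
servo_tool:
  plan:
    - [[0, 0, 0.02, 0, 1], [0, 0, 0.03, 0, 1], [0, 0, 0.04, 0, 1], [0, 0, 0.04, 0, 1], [0, 0, 0.04, 0, 1], [0, 0, 0.03, 0, 1], [0, 0, 0, 0, 1], [0, 0, 0, 0, 1]]

```text
time_s: 20.25
eef_pos: [0.5072, 0.3687, 0.2741]
eef_rot: [0.0, 0.668, 0.745, 0.001]
wrist_force: [-0.6, 0.6, -0.1]
opening: 1.001
```

```bash
python3 d.py n scene top; python3 st.py; sed -i 's/a_{n}/o_{n}/' a.py; python3 a.py
```

```text
20.35 pos [0.5062 0.3682 0.2717] yaw of tool y 0.1089321748993376 z [-0.0023 -0.0011 -1.    ] F [ 0.7147  0.1742 -0.0997] op 1.002806039070244 q [0.4395 0.2743 1.4408 0.     1.429  0.3306]
20.5 [0.5063 0.3682 0.2715] [-0.0006  0.6676  0.7446 -0.0014] [ 0.351   0.0004 -0.7358]
card_center scene [(array([267.3, 363.2]), 0.78)]
card_center top [(array([200.1,  87.8]), 0.88), (array([142.4, 249. ]), 0.32)]
card_center wrist []
   [0.5158 0.369  0.0591] [np.float64(0.0031605560357329562), np.float64(0.003160556035732856)]
bowl_rest scene [(array([267.5, 361.2]), 0.72), (array([182.3, 251.2]), 0.71), (array([231.8, 238.6]), 0.59)]
bowl_rest top [(array([178.1, 246.4]), 0.93), (array([162.7, 242.7]), 0.27)]
bowl_rest wrist []
   [ 0.5095  0.1565 -0.0137] [np.float64(0.18217967973898164), np.float64(0.18217967973898164)]
tray scene [(array([233., 241.]), 0.57)]
tray top [(array([163.8, 244.2]), 0.83)]
tray wrist []
   [0.6184 0.0021 0.01  ] [np.float64(0.005002479396960858), np.float64(0.005002479396960882)]
ball1_center scene []
ball1_center top [(array([142.5, 248.9]), 0.57)]
ball1_center wrist []
big_ball_center scene [(array([180.4, 287.5]), 0.61)]
big_ball_center top [(array([232.3, 232.2]), 0.96)]
big_ball_center wrist []
   [0.4427 0.0219 0.1343] [np.float64(0.0020435342955705416), np.float64(0.0020435342955704705)]
narrow_card_center scene [(array([165. , 181.9]), 0.72)]
narrow_card_center top [(array([194.7, 396.5]), 0.91)]
narrow_card_center wrist []
   [ 0.5514 -0.373   0.0566] [np.float64(0.009242647324423453), np.float64(0.009242647324423387)]
```

View pics/n_scene.png

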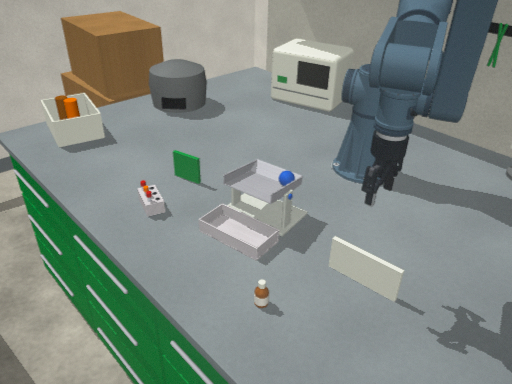

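View pics/n_top.png

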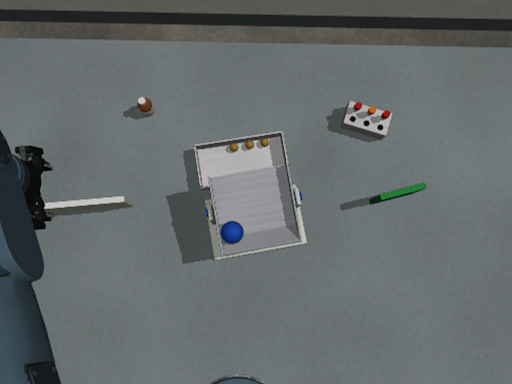

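The top picture shows the brass balls in the tray at (234,147), (250,145) and (265,142), the blue ball in the bowl at (232,232), and the card standing clear of the bowl. Letting things settle, then handing in.

Call:
servo_tool:
  plan:
    - [[0, 0, 0, 0, 1], [0, 0, 0, 0, 1], [0, 0, 0, 0, 1], [0, 0, 0, 0, 1], [0, 0, 0, 0, 1], [0, 0, 0, 0, 1], [0, 0, 0, 0, 1], [0, 0, 0, 0, 1]]

```text
time_s: 22.2
eef_pos: [0.5069, 0.3686, 0.2733]
eef_rot: [-0.0, 0.668, 0.745, -0.0]
wrist_force: [1.2, 0.3, 0.4]
opening: 1.0
```

```bash
python3 - <<'E'
from h import *
a=cv2.imread("pics/n_top.png"); b=camera("top")["img"]
d=cv2.absdiff(a,b).max(2); print(d[120:270,180:330].max(), (d[120:270,180:330]>40).sum())
print(hand_in())
E
```

```text
3 0
the job is handed in; nothing more can be done
None
```

The job is done and handed in at about 22 s; `hand_in()` gives no verdict, so the result below rests on my own checks.

I gripped the white card, set it across both bowl walls and pressed it down about 25 mm. That tipped the bowl, and the three brass balls ran out into the tray. I then raised the card slowly so the bowl swung back, and stood the card on the bench near where it started, about 0.39 m from the bowl.

**Last checks that passed:**
- All three brass balls are in the tray.
- The blue ball is at the back of the bowl, at a height of about 0.134 m.
- The bowl looks back at rest. I judged this from the pictures only, since the joint angle is not reported.
- The card is standing and released, with the gripper about 0.2 m above it.
- Two top pictures about 1.8 s apart showed no motion around the bowl and tray.
- The tray and the green card measured within about 6 to 8 mm of their first readings, which is about the scatter of the measurements.

**Checks that disagreed or fell short:**
- The network's bowl_rest point in the last scene picture landed on the white card, so I discarded that reading.
- The brass balls were hidden by the tray wall in the scene picture, so I confirmed them only from the top and wrist cameras.
- The first estimate of bowl_rest was about 6 mm off, and I corrected it from the wrist picture before lowering the card.
- While pressing, the card was pushed forward with about 11 N and its grip point shifted about 4 mm, well under the wrist limit of 120 N.

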